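# Dock a microtube rack against the end stop of its nest

### The job

Take the long narrow microtube rack that lies nearest the metal docking nest and set it down flat with one end in the flared mouth of the nest, then slide it endways in along the bench, letting the guides centre it, until it is fully home against the rubber-faced end stop and its sensing pin is pressed in. Feel for the stop, which is set to a different depth each time, and bed the rack against it by pressing with about 15 N for half a second, never forcing it against the nest with more than 25 N. Leave the rack lying there, let go, and do not disturb the beaker, the timer or the tip box.

Things in the scene. Friction and masses are not known exactly. Their poses are not given: they have to be found in the camera images.
- rack_center (a point): Centre of the loose microtube rack, 14 mm above its underside. A plastic strip lying flat: solid body 62 mm wide (x), 194 mm long (y), 28 mm high (z), 0.2 to 0.3 kg (1 to 3 N to slide); a few small tubes on it reach 51 mm height, and its shell looks up to 5 mm wider and 4 mm longer than the solid body. y along its length, z up. Either end may go in first.
- dock: Docking nest, a fixed aluminium frame on the bench with no floor (the rack slides on the bench). Origin at bench height on the centre line; y points the way the rack is pushed in, x across, z up. Guides 12 mm thick, 32 mm high. The parallel throat, 68 mm wide, runs from y = -50 to +90 mm; 6 mm high foot flanges beside it reach x = +-71 mm.
- mouth (a point): Middle of the nest's open mouth, 16 mm above the bench, at nest y = -120 mm. The mouth is 110 mm wide; from here two flared guides converge over 70 mm to the throat.
- bridge (a point): Top centre of the bridge over the throat, at nest y = +15 mm, 72 mm above the bench. It covers nest y = -20 to +50 mm; its underside is 66 mm above the bench, so the rack must slide in beneath it. Under and behind it stands the adjustable end stop, a dark block 60 mm wide and 25 mm high with two rubber pads on its face.
- pin (a joint): Spring pin in the middle of the end stop: 0 = out, 5 mm proud of the rubber pads; grows (m) as the rack pushes it along nest y; 0.005 = rack touches the pads, which give 1 mm per 8 N. The pads' face is at nest y = 0 to +60 mm, set differently each time and not measured. Home = pin over 0.0035. Its spring is under 0.4 N, so bench friction keeps the rack home.
- beaker: Empty glass beaker, 56 mm across and 71 mm high, origin at the centre of its underside; a bystander.
- timer: White square timer lying flat, 64x64x17 mm, origin at the centre of its underside; a bystander.
- tipbox: Low pipette tip box with lid, 90x126x60 mm, origin at the centre of its underside; a bystander.

How it is judged (in metres and radians):
On the way, in this order (a step that is already met when the one before it is completed fails the run):
1. The rack lies flat on the bench with its leading end between the flared guides of the nest, not yet in the throat under the bridge (y of rack_center in the frame of dock between -0.219 and -0.125 m and x of rack_center in the frame of dock between -0.035 and 0.035 m and angle between the y axis of rack_center and the y axis of dock, either way round below 0.35 rad and height (world z) of rack_center below 0.02 m and angle between rack_center's own z axis and vertical below 0.08 rad), for 0.2 s.
2. The rack has been slid home along the bench and is pressed against the end stop with a steady, moderate force (value of joint pin above 0.0035 m and y of rack_center in the frame of dock between -0.105 and -0.025 m and x of rack_center in the frame of dock between -0.006 and 0.006 m and angle between the y axis of rack_center and the y axis of dock, either way round below 0.08 rad and height (world z) of rack_center below 0.02 m and angle between rack_center's own z axis and vertical below 0.08 rad and contact force between rack and dock above 8 N), for 0.25 s.
At the end, for the whole second after the job is handed in: The rack lies flat on the bench in the throat (centred within 6 mm, parallel within 0.08 rad), home against the end stop so that the sensing pin is pressed in more than 3.5 mm (rack within 1.5 mm of the pads), at rest and let go (value of joint pin above 0.0035 m and y of rack_center in the frame of dock between -0.105 and -0.025 m and x of rack_center in the frame of dock between -0.006 and 0.006 m and angle between the y axis of rack_center and the y axis of dock, either way round below 0.08 rad and height (world z) of rack_center below 0.02 m and angle between rack_center's own z axis and vertical below 0.08 rad and linear speed of rack below 0.01 m/s and contact force between the fingers and rack below 0.1 N); the robot touches nothing.
It fails at once if The rack is forced against the nest (guides, stop or pin) with more than 25 N (contact force between rack and dock above 25 N).
It fails at once if The glass beaker is shifted more than 15 mm or tipped (distance of beaker from where it was at the start of the episode above 0.015 m or angle between beaker's own z axis and vertical above 0.25 rad).
It fails at once if The timer is shifted more than 15 mm or tipped (distance of timer from where it was at the start of the episode above 0.015 m or angle between timer's own z axis and vertical above 0.25 rad).
It fails at once if The tip box is shifted more than 15 mm or tipped (distance of tipbox from where it was at the start of the episode above 0.015 m or angle between tipbox's own z axis and vertical above 0.25 rad).
It also fails if it takes over 67 s, if anything falls off the work surface, if the arm or the gripper's body presses on something with over 40 N, if the wrist force passes 120 N, or if a joint passes its speed limit or range.

### The arm

A 6-joint arm with a two-finger parallel gripper is mounted at the origin on a cart in front of the work surface, level with it; the furniture and walls round the work are solid. World frame = base frame: x ahead of the robot, y to its left, z up, the work surface at z = 0. Lengths are in mm, angles in rad, forces in N, time in s.
With the tool pointing down it reaches from about 350 to 875 mm from the base axis. Payload 4.2 kg.
Tool frame: the origin (TCP) lies on the centre line of the jaws, within the pads' length; the fingertips stand 25 mm ahead of it and the grasp point (between the pads) lies 6 mm ahead of it; z points along the fingers, y is the direction in which the jaws open and shut (so a half turn about z gives the same grasp; the last joint's range is limited). The gripper opens to 85 mm and grips with 20 to 120 N. Pads are 22 mm wide; open, the fingers measure 114 mm over their backs; the gripper's body (76 mm by 85 mm) begins 54 mm behind the grasp point. The pads swing forward as they close: fully open they stand 13 mm farther back than shut.
Start: joints at [0.259, 0.385, 0.008, 0, -1.194, -0.259], TCP at [624.979, 0.025, 256.312] pointing down, gripper open.
Joint ranges: [-3.14, 3.14], [-1.21, 2.06], [-1.07, 1.41], [-3.16, 2.05], [-2.99, -0.16], [-3.1, 3.1]. Speed limits (rad/s): [2.79, 2.79, 3.14, 3.14, 3.14, 3.14].

### API

Orientations are given as a unit quaternion [x, y, z, w].
In Python, from bench import arm gives the robot as it stands.
- The arm moves only by the tool drive_tool, never from a script. Its argument "plan" is a list of rows, each a list of 2 entries, a list of its own where there are three numbers: the shift along the tool's x, y, z in m, then the turn about the tool's z in degrees. A call has 1 to 12 rows; each row shifts and turns the commanded pose from where the row before left it, along the tool's axes as they then stand; what a row does not reach is not made up. A row lasts 1/8 s, in which the tool goes at most 62.5 mm and 10.7 degrees, less where a joint would pass 70% of its speed; a pose out of reach is approached as far as the arm can. A call with a gripper value outside its range is refused whole. "fingers" is the closure, from -1 (fully open) to 1 (shut), so that 0 is half open, set as the call begins (left out, the last holds). The fingers move at their own pace and stop on an object; the grip force is fixed at half the most. Time passes only in rows, so rows that do not move let the fingers close. It gives the time, the measured TCP pose, the force and the opening at its end, in the units of the state.
- arm.read_state(): the state, without advancing time (a new reading comes with each control period).
- arm.get_image(name): name is "scene" or "side" or "wrist"; returns a dict with "image" (420x560x3 uint8, red, green, blue), "K" (3x3 intrinsics, pixels), "R" (3x3) and "t" (3): a world point X has camera coordinates R X + t. Camera axes: x right, y down, z forward; pixel columns grow to the right and rows downward; lengths in mm; the calibration is good to about 2 mm. A picture is of the moment at which its call begins. There is no depth.
- arm.job_done(): hands the job in, once; it reports no verdict.
The state is a dict: "clock": time; "joints": joint angles; "joint_vel": joint speeds; "joint_efforts": joint torques, N m; "position": TCP position; "ee_rot": TCP orientation; "contact_force": force on the tool from outside, world axes, zero at the start; "wrist_torque": the same for the moment, N m; "gripper_width": finger opening in mm.
Only numpy, scipy, OpenCV 4.12 (cv2) and the standard library are available. Lean on these libraries where they do the work, as an engineer would, in place of code of your own. Each camera call takes 0.05 s, during which the arm holds its last target.

## Working session

There is one attempt and no reset: what is moved stays moved. The work goes in short steps, Python scripts to look and compute and a tool call to move; the robot and the scene stay as the last step left them, time stands still between calls to the robot, and variables do not carry over. Pictures are saved under pics/ and viewed, and the job is handed in when it is done.

Besides the shell and the picture viewer there is one more tool, called after "Call:" as name(argument=value, ...) on one line, values as JSON. drive_tool: Moves the arm, as the interface text tells. Its arguments: {"type":"object","properties":{"plan":{"type":"array"},"fingers":{"type":"number"}},"required":["plan"]}

```bash
ls; mkdir -p pics
cat > h.py <<'E'
from bench import arm
import cv2, numpy as np, json
def shot(name,fn):
    d=arm.get_image(name); cv2.imwrite('pics/'+fn+'.png',cv2.cvtColor(d['image'],cv2.COLOR_RGB2BGR))
    np.savez('pics/'+fn+'.npz',K=d['K'],R=d['R'],t=d['t'],image=d['image']); return d
def ray(fn,u,v,z):
    d=np.load('pics/'+fn+'.npz'); R=d['R'];c=-R.T@d['t'].ravel()
    r=R.T@np.linalg.solve(d['K'],np.array([u,v,1.])); return c+r*(z-c[2])/r[2]
def proj(fn,X):
    d=np.load('pics/'+fn+'.npz'); p=d['K']@(d['R']@np.array(X,float)+d['t'].ravel()); return p[:2]/p[2]
E
python3 - <<'E'
from h import *
for n in ['scene','side','wrist']: 
    d=shot(n,n+'0'); print(n,-d['R'].T@d['t'].ravel())
s=arm.read_state();print(s)
E
```

```text
pics
scene [-340.41967574 -595.16418514  831.4141451 ]
side [   80.09829336 -1263.65366165   670.89801896]
wrist [624.3363276  -76.43118338 374.07055345]
{'clock': 0.15, 'joints': array([ 2.58584485e-01,  3.85354385e-01,  6.91495118e-03, -3.47411622e-04,
       -1.19399956e+00, -2.58589004e-01]), 'joint_vel': array([ 0.00117493, -0.00148542,  0.00166028,  0.0007325 ,  0.0004586 ,
       -0.00026866]), 'joint_efforts': array([-6.03353892e-04, -3.92678475e+01,  1.88581592e+01,  4.18858320e+00,
       -3.39302780e-03,  5.70479813e-06]), 'position': array([6.24589731e+02, 3.53145755e-03, 2.55479239e+02]), 'ee_rot': array([-7.07059647e-01,  7.07153417e-01,  5.52523835e-04, -6.28788830e-04]), 'contact_force': array([0.16291956, 0.23669475, 0.99976699]), 'wrist_torque': array([-0.0066237 ,  0.01759363, -0.00148133]), 'gripper_width': 85.34944656102272}
```

View pics/scene0.png

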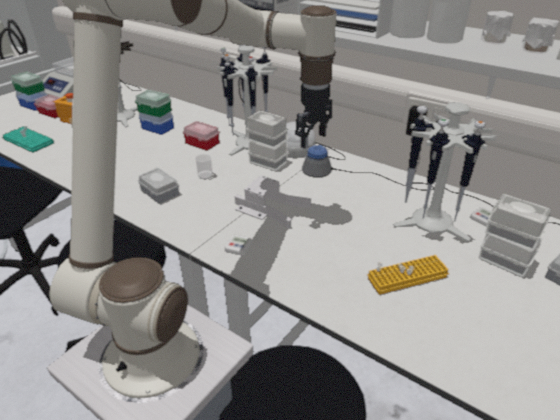

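View pics/side0.png

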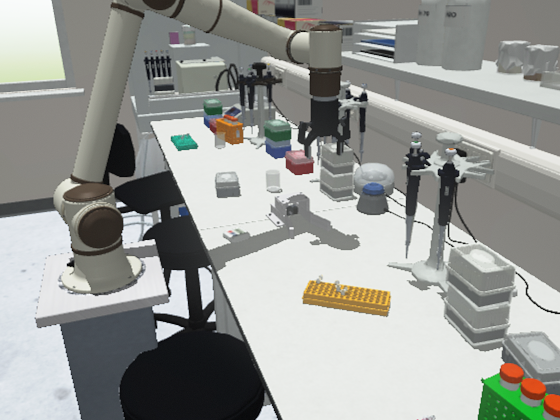

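View pics/wrist0.png

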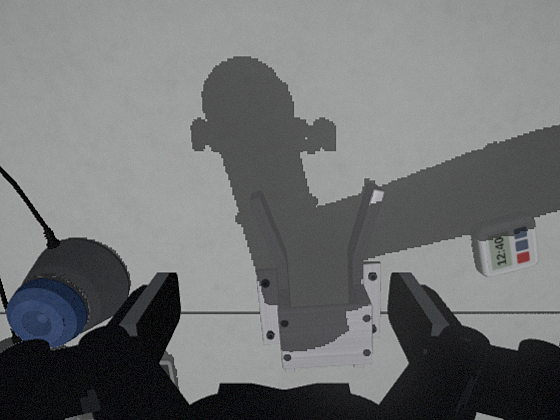

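The orange rack (scene pixels 370–447, 258–290) is the one nearest the nest. The nest is at about (265,200) in the scene view, with its mouth toward −y. The timer is at scene (237,245), the beaker at (205,165) and the tip box at (160,184).

Run:
```python
from h import *
def mask(fn):
    im=np.load('pics/'+fn+'.npz')['image']; h=cv2.cvtColor(im,cv2.COLOR_RGB2HSV)
    m=cv2.inRange(h,(12,140,80),(30,255,255)); 
    n,l,s,c=cv2.connectedComponentsWithStats(m)
    return l,s,c
for fn in ['scene0','side0']:
    l,s,c=mask(fn)
    for i in range(1,len(s)):
        if s[i][4]>150: 
            print(fn,s[i],c[i], ray(fn,*c[i],22).round())
for fn,pts in {'scene0':[(369,271),(437,258),(447,273),(381,290)],'side0':[(304,283),(390,291),(390,314)]}.items():
    for p in pts: print(fn,p,ray(fn,*p,28).round(),ray(fn,*p,0).round())
im=np.load('pics/wrist0.npz')['image'][160:390,220:420]
cv2.imwrite('pics/w0c.png',cv2.cvtColor(cv2.resize(im,None,fx=2.5,fy=2.5,interpolation=cv2.INTER_CUBIC),cv2.COLOR_RGB2BGR))
im=np.load('pics/scene0.npz')['image'][120:310,180:460]
cv2.imwrite('pics/s0c.png',cv2.cvtColor(cv2.resize(im,None,fx=2.8,fy=2.8,interpolation=cv2.INTER_CUBIC),cv2.COLOR_RGB2BGR))
for n,p,z in [('mouthL',(257,193),32),('mouthR',(370,181),32),('brTL',(278,305),72),('brTR',(371,304),72),('brBL',(281,367),72),('brBR',(373,366),72),('timer',(505,248),17)]: print(n,ray('wrist0',*p,z).round(1))
```

```text
scene0 [ 54  96  18  27 309] [ 63.22006472 108.80582524] [ 628. 1283.   22.]
scene0 [ 369  256   79   38 1616] [407.46967822 274.65470297] [ 523. -348.   22.]
side0 [216 118  27  27 428] [229.71495327 130.86448598] [ 637. 1229.   22.]
side0 [ 303  281   87   34 1768] [346.9688914  297.86142534] [ 530. -364.   22.]
scene0 (369, 271) [ 474. -267.   28.] [ 502. -256.    0.]
scene0 (437, 258) [ 618. -387.   28.] [ 652. -380.    0.]
scene0 (447, 273) [ 579. -427.   28.] [ 611. -421.    0.]
scene0 (381, 290) [ 432. -320.   28.] [ 459. -311.    0.]
side0 (304, 283) [ 458. -279.   28.] [ 475. -236.    0.]
side0 (390, 291) [ 631. -382.   28.] [ 655. -343.    0.]
side0 (390, 314) [ 585. -462.   28.] [ 607. -427.    0.]
mouthL [650.2  13.   32. ]
mouthR [539.5   1.   32. ]
brTL [629.4 114.   72. ]
brTR [539.8 113.   72. ]
brBL [626.7 186.5  72. ]
brBR [532.6 185.4  72. ]
timer [384.4  78.6  17. ]
```

View pics/w0c.png

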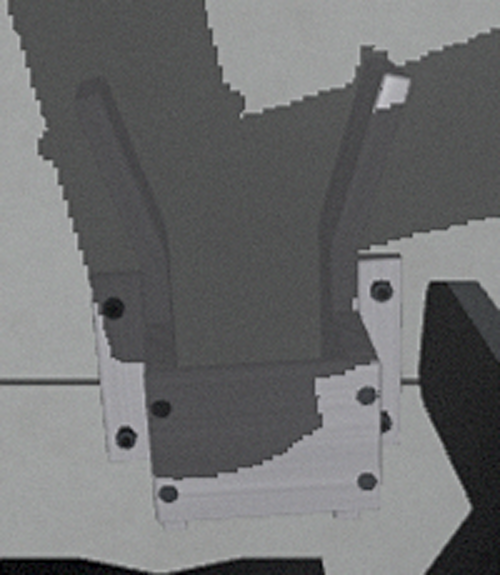

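View pics/s0c.png

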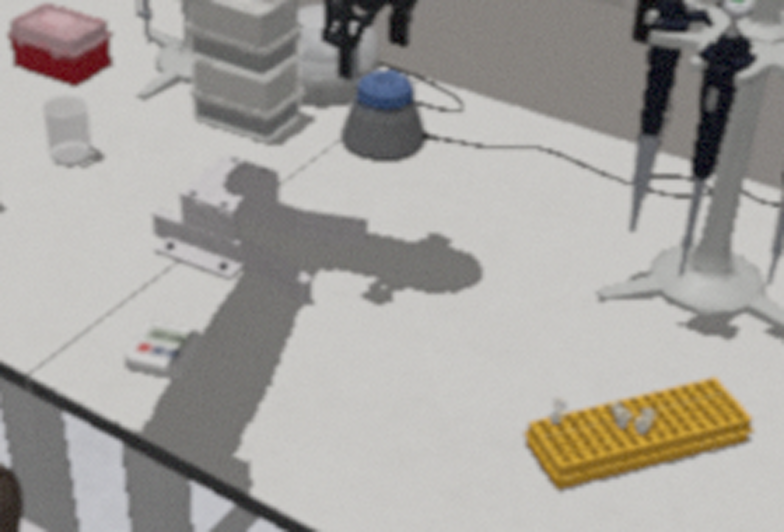

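Call:
drive_tool(plan=[[[-0.05, 0.02, 0], 0], [[-0.05, 0.02, 0], 0], [[0, 0, 0], 0], [[0, 0, 0], 0]])

```text
clock: 0.65
position: [584.9, 100.1, 256.2]
ee_rot: [0.707, -0.707, -0.0, 0.0]
contact_force: [-0.2, 0.9, 0.2]
gripper_width: 85.5
```

Run:
```python
from h import *
shot('wrist','wrist1')
im=np.load('pics/wrist1.npz')['image']
cv2.imwrite('pics/w1c.png',cv2.cvtColor(cv2.resize(im[50:420,130:460],None,fx=1.6,fy=1.6,interpolation=cv2.INTER_CUBIC),cv2.COLOR_RGB2BGR))
```

```text
(no output)
```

View pics/w1c.png

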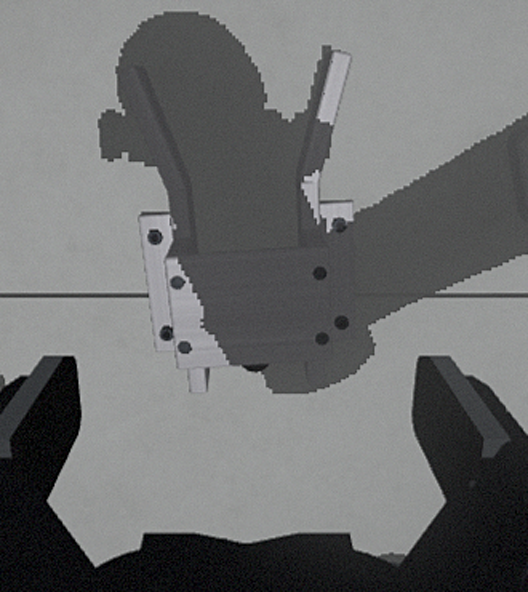

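Run:
```python
from h import *
f=lambda u,v,z:ray('wrist1',130+u/1.6,50+v/1.6,z)[:2]
b=[f(178,282,72),f(320,272,72),f(322,338,72),f(185,347,72)]
print('bolts',np.round(b,1),np.mean(b,0))
print('dir',(b[2]+b[3]-b[0]-b[1])/2,'x',(b[0]+b[3]-b[1]-b[2])/2)
for n,p in dict(brFL=(166,259,72),brBL=(177,369,72),brFR=(327,247,72),flL=(141,214,6),flL2=(154,351,6),flR=(352,201,6),thL=(188,182,32),thR=(301,180,32),mL=(139,68,32),mRo=(351,56,32),mRi=(331,51,32),fb1=(155,237,6),fb2=(167,333,6),fb3=(339,225,6),fb4=(342,323,6)).items(): print(n,f(*p).round(1))
```

```text
bolts [[622.7 133.8]
 [543.1 127.8]
 [540.4 168.2]
 [620.  174. ]] [581.56941397 150.96722692]
dir [-2.7096201  40.36093182] x [79.6159346   5.89322939]
brFL [628.9 120.2]
brBL [625.2 188.4]
brFR [539.8 113.2]
flL [653.8 110.1]
flL2 [649.9 210. ]
flR [515.  101.3]
thL [619.5  84.2]
thR [551.4  82.9]
mL [645.5  18.8]
mRo [525.1  12.3]
mRi [536.6   9.6]
fb1 [645.3 125.8]
fb2 [640.1 195.9]
fb3 [522.8 117.5]
fb4 [517.2 188.2]
```

Call:
drive_tool(plan=[[[0.06, 0.0, 0], 0], [[0.06, 0, 0], 0], [[0.06, 0, 0], 0], [[0.06, 0.0, 0], 0], [[0.06, 0.02, 0], 0], [[0.03, 0.02, 0], 0], [[0.0, 0.0, 0], 0], [[0, 0, 0], 0]])

```text
clock: 1.7
position: [545.2, -229.9, 256.2]
ee_rot: [-0.707, 0.708, 0.0, 0.0]
contact_force: [0.1, 1.0, -0.1]
gripper_width: 85.3
```

Run:
```python
from h import *
for n in ['scene','side','wrist']: shot(n,n+'2')
print(arm.read_state()['position'])
im=np.load('pics/side2.npz')['image'][100:340,180:460]
cv2.imwrite('pics/sd2c.png',cv2.cvtColor(cv2.resize(im,None,fx=2.4,fy=2.4,interpolation=cv2.INTER_CUBIC),cv2.COLOR_RGB2BGR))
im=np.load('pics/scene2.npz')['image'][130:310,200:460]
cv2.imwrite('pics/sc2c.png',cv2.cvtColor(cv2.resize(im,None,fx=3,fy=3,interpolation=cv2.INTER_CUBIC),cv2.COLOR_RGB2BGR))
```

```text
[ 545.72288905 -228.60462526  256.20828747]
```

View pics/wrist2.png

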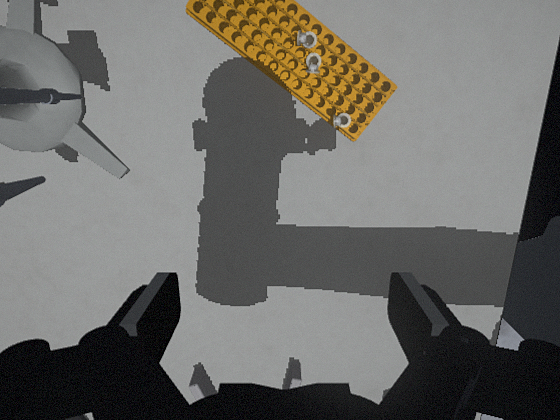

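View pics/sc2c.png

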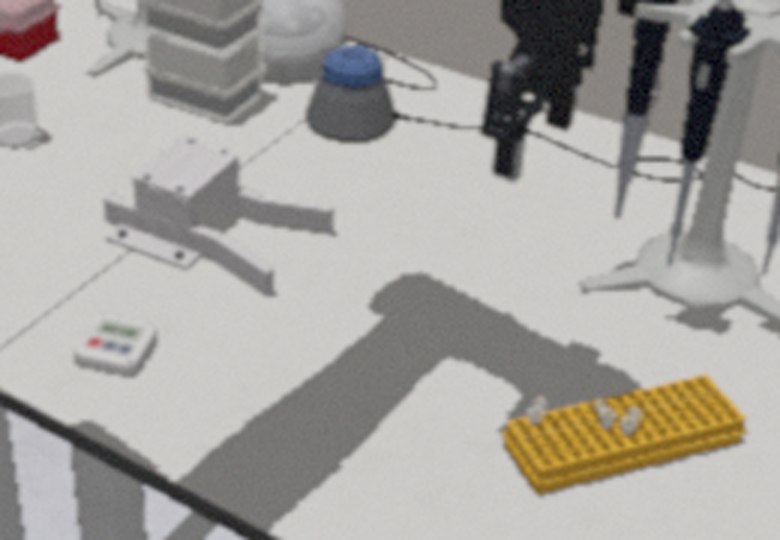

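View pics/sd2c.png

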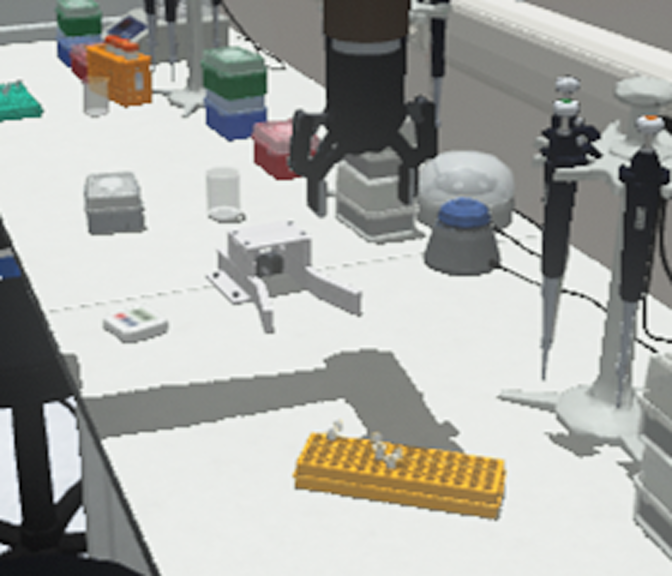

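Run:
```python
from h import *
im=np.load('pics/wrist2.npz')['image']; h=cv2.cvtColor(im,cv2.COLOR_RGB2HSV)
m=cv2.inRange(h,(12,140,60),(30,255,255)); m=cv2.morphologyEx(m,cv2.MORPH_CLOSE,np.ones((7,7)))
c=max(cv2.findContours(m,0,2)[0],key=cv2.contourArea)
a=cv2.approxPolyDP(c,4,True)[:,0]; print(a.tolist())
for p in a: print(p,ray('wrist2',*p,28).round(1)[:2])
```

```text
[[187, 0], [188, 14], [332, 125], [333, 115], [349, 113], [350, 124], [336, 128], [352, 140], [396, 88], [297, 0]]
[187   0] [ 628.6 -385.8]
[188  14] [ 628.6 -375. ]
[332 125] [ 499.8 -281. ]
[333 115] [ 499.2 -290.2]
[349 113] [ 484.3 -292. ]
[350 124] [ 482.8 -281.9]
[336 128] [ 495.9 -278.2]
[352 140] [ 480. -267.]
[396  88] [ 442.3 -314.2]
[297   0] [ 534.1 -385.8]
```

Call:
drive_tool(plan=[[[0.05, 0.01, 0], -10], [[0.045, 0.02, 0], -10], [[0, 0, 0], -10], [[0, 0, 0], -10], [[0, 0, 0], -10], [[0, 0, 0], -3], [[0, 0, 0], 0], [[0, 0, 0], 0]])

```text
clock: 2.85
position: [523.7, -326.5, 256.2]
ee_rot: [0.948, -0.317, -0.0, -0.0]
contact_force: [0.2, -0.6, -0.3]
gripper_width: 85.4
```

```bash
cat > rk.py <<'E'
from h import *
import sys
def rack(fn):
    im=np.load('pics/'+fn+'.npz')['image']; h=cv2.cvtColor(im,cv2.COLOR_RGB2HSV)
    m=cv2.inRange(h,(12,120,50),(30,255,255)); m=cv2.morphologyEx(m,cv2.MORPH_CLOSE,np.ones((9,9)))
    c=max(cv2.findContours(m,0,2)[0],key=cv2.contourArea)
    print(cv2.approxPolyDP(c,4,True)[:,0].tolist())
    P=np.array([ray(fn,*p,28)[:2] for p in c[:,0]],np.float32)
    print(cv2.minAreaRect(P))
if __name__=='__main__':
    shot('wrist',sys.argv[1]); rack(sys.argv[1]); s=arm.read_state(); print(s['clock'],s['position'],s['ee_rot'])
E
python3 rk.py wrist3
```

```text
[[325, 46], [257, 49], [265, 246], [323, 242]]
((536.6842651367188, -348.1359558105469), (63.07685852050781, 193.3616180419922), 53.82639694213867)
2.9 [ 523.61510449 -326.67050876  256.2583458 ] [ 9.48339690e-01 -3.17256726e-01 -4.50812009e-05  1.45186647e-05]
```

View pics/wrist3.png

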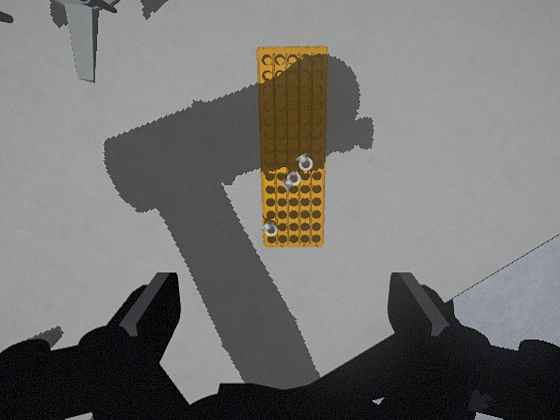

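Call:
drive_tool(plan=[[[0.0234, 0.0093, 0], -0.8], [[0, 0, 0.05], 0], [[0, 0, 0.05], 0], [[0, 0, 0.05], 0], [[0, 0, 0.03], 0], [[0, 0, 0], 0], [[0, 0, 0], 0]])

```text
clock: 3.78
position: [537.6, -349.0, 77.8]
ee_rot: [0.951, -0.31, 0.001, 0.0]
contact_force: [-0.0, 0.1, 0.2]
gripper_width: 85.5
```

```bash
python3 rk.py wrist4; python3 -c "
from h import *
shot('side','side4');im=np.load('pics/side4.npz')['image'][180:340,250:450]
cv2.imwrite('pics/sd4c.png',cv2.cvtColor(cv2.resize(im,None,fx=3,fy=3,interpolation=2),4))"
```

```text
[[216, 52], [230, 373], [247, 368], [252, 383], [281, 389], [334, 383], [351, 55]]
((541.2186279296875, -351.94049072265625), (60.98388671875, 181.61953735351562), 53.78535079956055)
3.825 [ 537.77219178 -349.07288985   78.38742609] [ 9.50582604e-01 -3.10465976e-01  1.87634990e-03  2.65827464e-04]
```

View pics/wrist4.png

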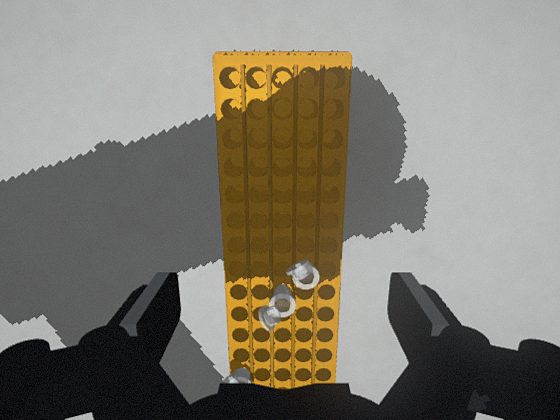

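View pics/sd4c.png

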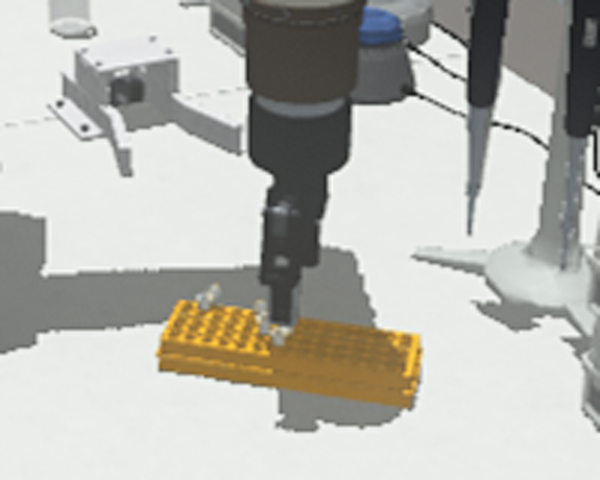

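Laterally, the jaws (inner edges at columns 179 and 388) are centred on the rack (226–338). I'm descending and closing.

Call:
drive_tool(plan=[[[0, 0, 0.03], 0], [[0, 0, 0.02], 0], [[0, 0, 0.004], 0], [[0, 0, 0], 0], [[0, 0, 0], 0]])

```text
clock: 4.5
position: [537.3, -348.9, 23.8]
ee_rot: [0.951, -0.311, 0.001, 0.0]
contact_force: [0.3, 1.4, -0.5]
gripper_width: 85.5
```

Call:
drive_tool(plan=[[[0, 0, 0], 0], [[0, 0, 0], 0], [[0, 0, 0], 0], [[0, 0, 0], 0], [[0, 0, 0], 0], [[0, 0, 0], 0]], fingers=1)

```text
clock: 5.25
position: [537.2, -348.7, 23.5]
ee_rot: [0.951, -0.31, 0.001, 0.0]
contact_force: [-0.0, 1.6, 6.6]
gripper_width: 60.9
```

Call:
drive_tool(plan=[[[0, 0, -0.02], 0], [[0, 0, -0.02], 0], [[0, 0, -0.02], 0], [[0, 0, 0], 8], [[0, 0, 0], 8], [[0, 0, 0], 8], [[0, 0, 0], 8], [[0, 0, 0], 8], [[0, 0, 0], 8], [[0, 0, 0], 1.6], [[0, 0, 0], 0]])

```text
clock: 6.62
position: [536.0, -348.4, 81.7]
ee_rot: [0.733, -0.68, -0.001, 0.0]
contact_force: [0.0, 0.3, -3.9]
gripper_width: 61.0
```

Call:
drive_tool(plan=[[[-0.025, -0.01, 0], 0], [[-0.03, -0.01, 0], 0], [[-0.04, -0.01, 0], 0], [[-0.04, -0.01, 0], 0], [[-0.04, -0.01, 0], 0], [[-0.04, -0.01, 0], 0], [[-0.03, -0.01, 0], 0], [[-0.02, -0.0059, 0], 0], [[-0.01, -0.005, 0], 0], [[0, 0, 0], 0], [[0, 0, 0], 0]])

```text
clock: 8.0
position: [596.6, -69.3, 82.1]
ee_rot: [0.732, -0.681, -0.0, 0.0]
contact_force: [-0.3, -0.4, -2.9]
gripper_width: 61.1
```

Run:
```python
from h import *
for n in ['scene','side','wrist']: shot(n,n+'5')
s=arm.read_state();print(s['position'],s['ee_rot'],s['gripper_width'])
im=np.load('pics/side5.npz')['image'][150:350,200:450]
cv2.imwrite('pics/sd5c.png',cv2.cvtColor(cv2.resize(im,None,fx=3,fy=3,interpolation=2),4))
```

```text
[596.69399475 -69.26048782  82.2521625 ] [ 7.32143397e-01 -6.81150512e-01 -8.94594677e-05  1.36625993e-04] 60.57065638143832
```

View pics/sd5c.png

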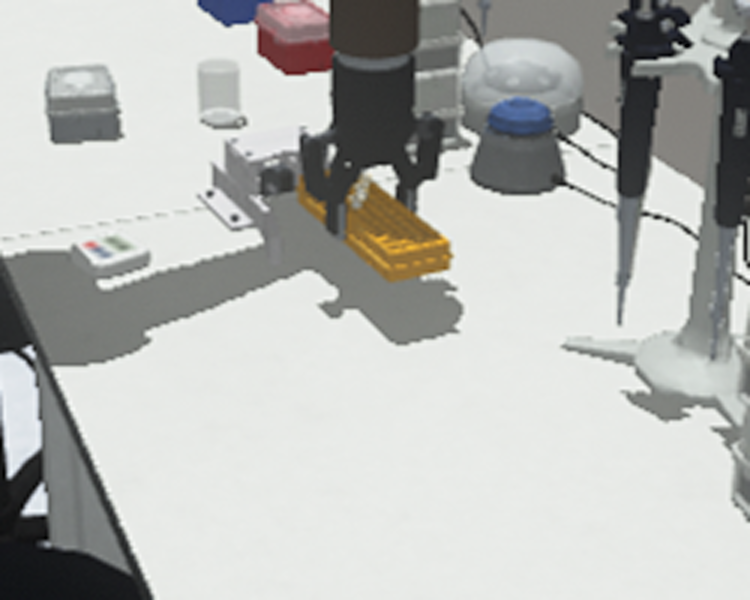

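View pics/wrist5.png

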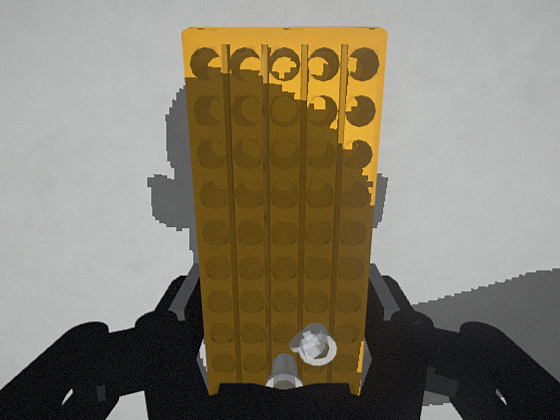

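View pics/scene5.png

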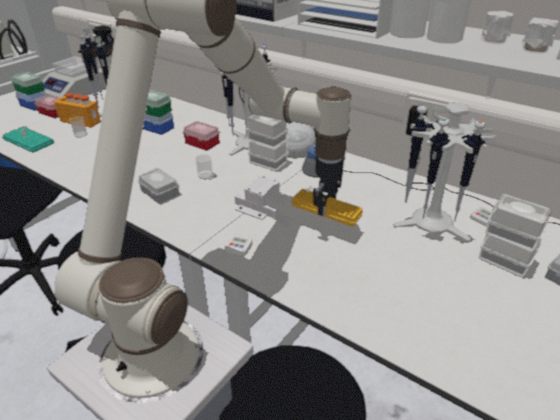

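Call:
drive_tool(plan=[[[-0.008, 0, 0], 0], [[0, 0, 0.02], 0], [[0, 0, 0.02], 0], [[0, 0, 0.01], 0], [[0, 0, 0.004], 0], [[0, 0, 0.002], 0], [[0, 0, 0], 0], [[0, 0, 0], 0]])

```text
clock: 9.15
position: [596.8, -60.4, 26.9]
ee_rot: [0.733, -0.681, 0.0, -0.0]
contact_force: [-0.8, 0.0, -3.0]
gripper_width: 61.1
```

Call:
drive_tool(plan=[[[0, 0, 0.0015], 0], [[0, 0, 0.001], 0], [[0, 0, 0], 0]])

```text
clock: 9.52
position: [596.3, -60.4, 23.7]
ee_rot: [0.733, -0.681, -0.0, 0.0]
contact_force: [-0.2, -1.2, -3.1]
gripper_width: 61.0
```

Call:
drive_tool(plan=[[[0, 0, 0.0007], 0], [[0, 0, 0.0005], 0], [[0, 0, 0], 0]])

```text
clock: 9.9
position: [596.4, -60.4, 23.5]
ee_rot: [0.733, -0.681, 0.0, -0.0]
contact_force: [-2.7, 1.0, 5.7]
gripper_width: 61.1
```

Call:
drive_tool(plan=[[[0, 0, 0], 0], [[0, 0, 0], 0], [[0, 0, 0], 0], [[0, 0, 0], 0], [[0, 0, 0], 0], [[0, 0, 0], 0]], fingers=-1)

```text
clock: 10.65
position: [596.4, -60.4, 22.6]
ee_rot: [0.733, -0.681, -0.0, 0.0]
contact_force: [0.1, 0.5, -0.3]
gripper_width: 85.4
```

Call:
drive_tool(plan=[[[0, 0, -0.02], 0], [[0, 0, -0.04], 0], [[0, 0, -0.05], 0], [[0, 0, -0.05], 0], [[0.03, 0, -0.05], 0], [[0.03, 0, 0], 0], [[0, 0, 0], 0], [[0, 0, 0], 0]])

```text
clock: 11.65
position: [600.3, -120.0, 231.9]
ee_rot: [0.732, -0.681, -0.001, 0.0]
contact_force: [0.1, 0.4, -0.5]
gripper_width: 85.5
```

```bash
python3 rk.py wrist6;python3 -c "
from h import *
shot('side','side6');im=np.load('pics/side6.npz')['image'][150:350,200:450]
cv2.imwrite('pics/sd6c.png',cv2.cvtColor(cv2.resize(im,None,fx=3,fy=3,interpolation=2),4))"
```

```text
[[250, 141], [253, 310], [266, 311], [266, 320], [254, 323], [256, 329], [310, 329], [317, 142]]
((596.2177124023438, -62.060935974121094), (62.94660949707031, 195.81312561035156), 4.158493518829346)
11.7 [ 600.38919388 -119.70660218  231.84989427] [ 7.32684090e-01 -6.80568458e-01 -5.99999545e-04  4.87109990e-04]
```

View pics/wrist6.png

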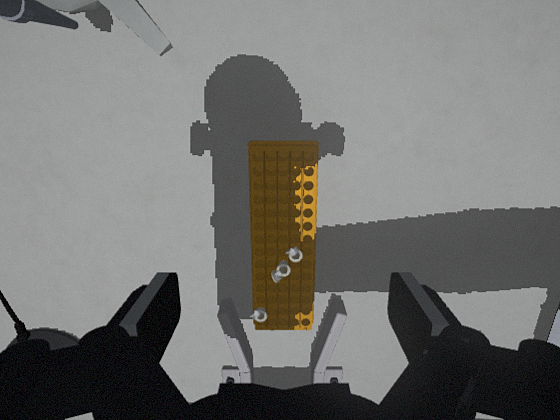

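View pics/sd6c.png

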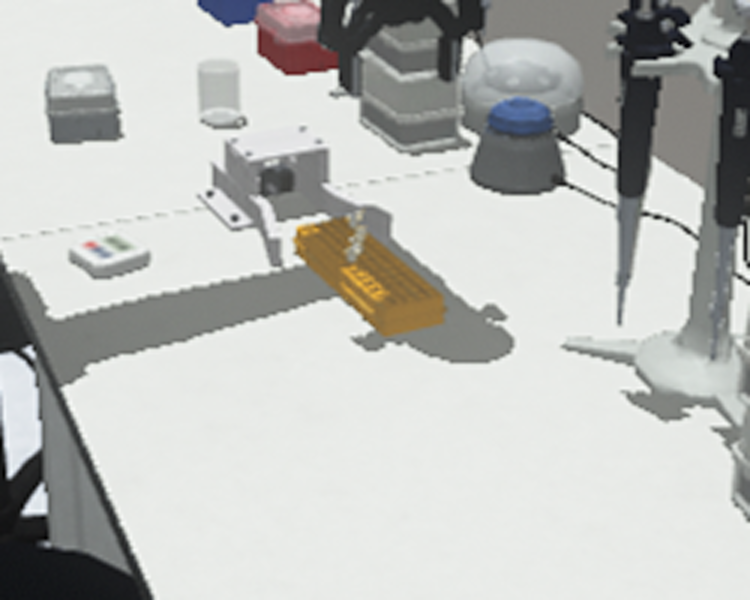

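Call:
drive_tool(plan=[[[0.035, -0.001, 0], 0], [[0.034, 0, 0.04], 0], [[0, 0, 0.05], 0], [[0, 0, 0.05], 0], [[0, 0, 0.04], 0], [[0, 0, 0.022], 0], [[0, 0, 0], 0], [[0, 0, 0], 0]], fingers=1)

```text
clock: 12.75
position: [607.5, -188.6, 31.4]
ee_rot: [0.733, -0.68, 0.0, -0.0]
contact_force: [0.1, 0.1, 1.0]
gripper_width: 0.2
```

```bash
cat > st.py <<'E'
from h import *
def st():
    s=arm.read_state();p=s['position'];th=np.radians(4.2);yx=np.array([-np.sin(th),np.cos(th)]);xx=np.array([np.cos(th),np.sin(th)])
    d=p[:2]-[582.7,136.0];q=s['ee_rot'];f=s['contact_force'][:2]
    print('t',s['clock'],'nest x,y',(d@xx).round(2),(d@yx).round(2),'z',p[2].round(2),'yaw',np.degrees(np.arctan2(2*q[0]*q[1],q[0]**2-q[1]**2)).round(2),'f x,y',(f@xx).round(2),(f@yx).round(2),'w',s['gripper_width'].round(1))
if __name__=='__main__': st()
E
python3 st.py;python3 -c "
from h import *
shot('side','side7');im=np.load('pics/side7.npz')['image'][150:350,200:450]
cv2.imwrite('pics/sd7c.png',cv2.cvtColor(cv2.resize(im,None,fx=3,fy=3,interpolation=2),4))"
```

```text
Traceback (most recent call last):
  File "st.py", line 6, in <module>
    if __name__=='__main__': st()
                             ~~^^
  File "st.py", line 5, in st
    print('t',s['clock'],'nest x,y',(d@xx).round(2),(d@yx).round(2),'z',p[2].round(2),'yaw',np.degrees(np.arctan2(2*q[0]*q[1],q[0]**2-q[1]**2)).round(2),'f x,y',(f@xx).round(2),(f@yx).round(2),'w',s['gripper_width'].round(1))
                                                                                                                                                                                                     ^^^^^^^^^^^^^^^^^^^^^^^^
AttributeError: 'float' object has no attribute 'round'
```

View pics/sd7c.png

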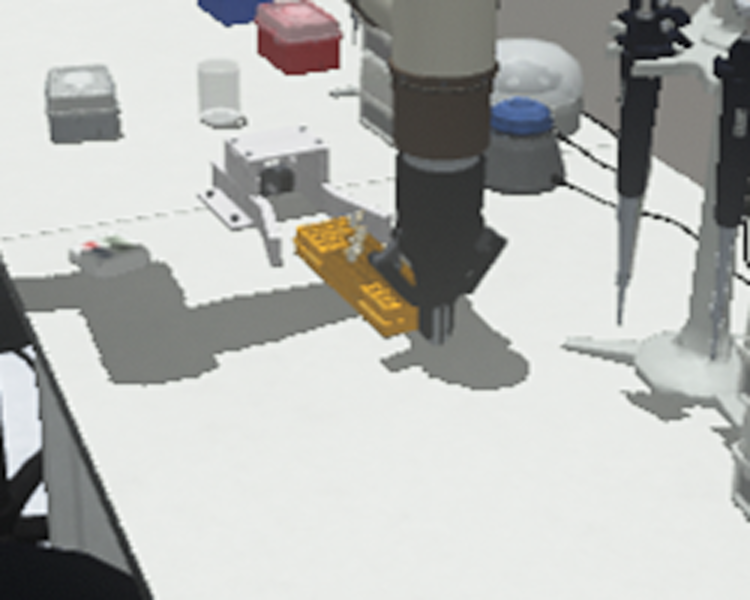

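The closed fingers stand just behind the rack's rear end, in line with it. I'm pushing in, gently at first.

Call:
drive_tool(plan=[[[-0.005, 0.0015, 0], 0], [[-0.005, 0, 0], 0], [[-0.005, 0, 0], 0], [[-0.005, 0, 0], 0], [[-0.005, 0, 0], 0], [[-0.005, 0, 0], 0]])

```text
clock: 13.55
position: [603.2, -159.2, 30.7]
ee_rot: [0.733, -0.681, 0.0, 0.0]
contact_force: [0.7, -2.3, 0.4]
gripper_width: -0.0
```

```bash
sed -i "s/s\['gripper_width'\].round(1)/round(s['gripper_width'],1)/" st.py; python3 st.py
```

```text
t 13.55 nest x,y -1.14 -295.87 z 30.71 yaw -85.8 f x,y 0.51 -2.34 w -0.0
```

Call:
drive_tool(plan=[[[-0.005, 0, 0], 0], [[-0.005, 0, 0], 0], [[-0.005, 0, 0], 0], [[-0.005, 0, 0], 0], [[-0.005, 0, 0], 0], [[-0.005, 0, 0], 0]])

```text
clock: 14.3
position: [601.0, -129.0, 30.7]
ee_rot: [0.733, -0.681, 0.0, -0.0]
contact_force: [-0.2, -3.0, 1.3]
gripper_width: 0.1
```

```bash
python3 st.py
```

```text
t 14.3 nest x,y -1.19 -265.58 z 30.7 yaw -85.8 f x,y -0.41 -3.0 w 0.1
```

Call:
drive_tool(plan=[[[-0.005, 0, 0], 0], [[-0.005, 0, 0], 0], [[-0.005, 0, 0], 0], [[-0.005, 0, 0], 0], [[-0.005, 0, 0], 0]])

```text
clock: 14.92
position: [599.1, -104.0, 30.7]
ee_rot: [0.733, -0.681, 0.0, -0.0]
contact_force: [-0.2, -3.1, 1.6]
gripper_width: 0.4
```

```bash
python3 st.py;python3 -c "
from h import *
shot('side','side8');im=np.load('pics/side8.npz')['image'][150:350,200:450]
cv2.imwrite('pics/sd8c.png',cv2.cvtColor(cv2.resize(im,None,fx=3,fy=3,interpolation=2),4))"
```

```text
t 14.925 nest x,y -1.23 -240.59 z 30.68 yaw -85.8 f x,y -0.39 -3.05 w 0.4
```

View pics/sd8c.png

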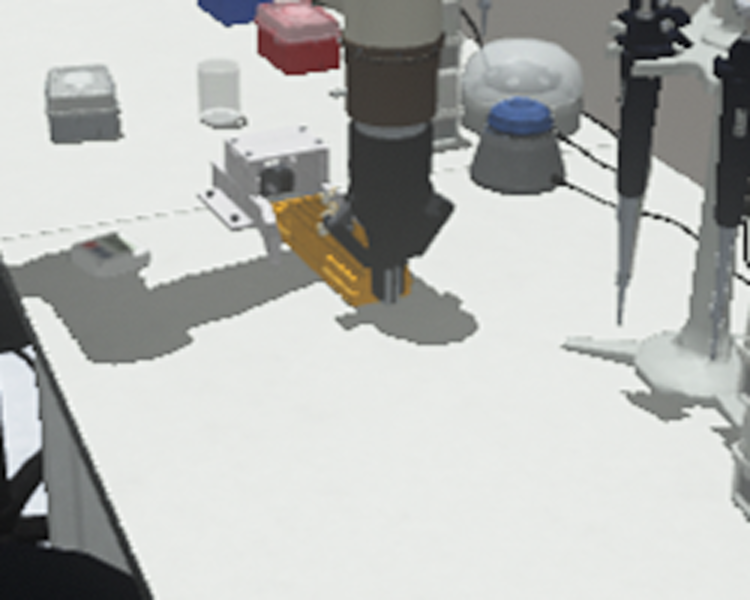

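Run:
```python
from h import *
im=np.load('pics/side2.npz')['image'][180:240,255:345]
im=cv2.resize(im,None,fx=8,fy=8,interpolation=2)
cv2.imwrite('pics/sd2d.png',cv2.cvtColor(im,4))
th=np.radians(4.2);yx=np.array([-np.sin(th),np.cos(th)]);xx=np.array([np.cos(th),np.sin(th)])
for y in (0,30,60):
  for x,z in((-30,25),(30,25),(-30,0),(30,0)):
    p=np.array([582.7,136.])+x*xx+y*yx
    u=proj('side2',[*p,z]); print(y,x,z,((u-[255,180])*8).round())
```

```text
0 -30 25 [239. 269.]
0 30 25 [377. 243.]
0 -30 0 [240. 327.]
0 30 0 [377. 300.]
30 -30 25 [209. 242.]
30 30 25 [345. 216.]
30 -30 0 [210. 299.]
30 30 0 [346. 273.]
60 -30 25 [180. 216.]
60 30 25 [315. 191.]
60 -30 0 [181. 272.]
60 30 0 [316. 247.]
```

View pics/sd2d.png

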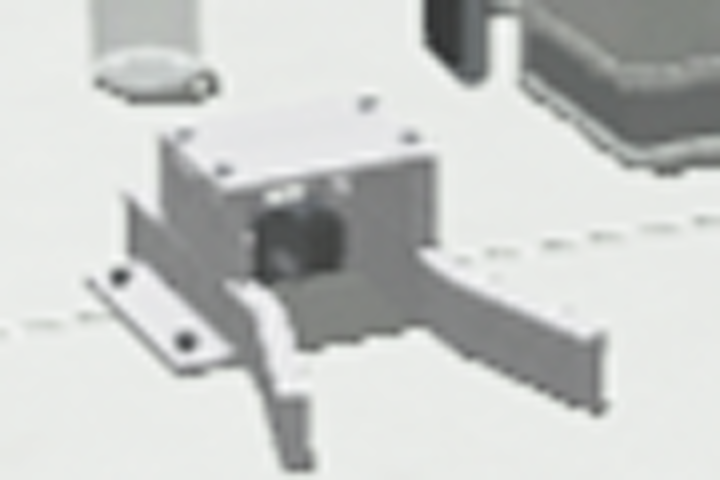

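The dark stop block's right edge, at (343, 215–270) in the crop, matches a pad face at about nest y = 30. I expect contact at about TCP y −176, so I'm pushing to −196 and then feeling for it.

Call:
drive_tool(plan=[[[-0.005, 0, 0], 0], [[-0.005, 0, 0], 0], [[-0.005, 0, 0], 0], [[-0.005, 0, 0], 0], [[-0.005, 0, 0], 0]])

```text
clock: 15.6
position: [597.2, -79.1, 30.6]
ee_rot: [0.733, -0.681, -0.0, 0.0]
contact_force: [-0.5, -2.6, 1.7]
gripper_width: 0.1
```

```bash
python3 st.py
```

```text
t 15.6 nest x,y -1.29 -215.56 z 30.61 yaw -85.8 f x,y -0.67 -2.56 w 0.1
```

Call:
drive_tool(plan=[[[-0.004, 0, 0], 0], [[-0.004, 0, 0], 0], [[-0.004, 0, 0], 0], [[-0.004, 0, 0], 0], [[-0.003, 0, 0], 0], [[0, 0, 0], 0]])

```text
clock: 16.35
position: [595.8, -59.9, 30.5]
ee_rot: [0.733, -0.681, -0.0, -0.0]
contact_force: [0.2, 0.2, 0.0]
gripper_width: -0.1
```

```bash
python3 st.py
```

```text
t 16.35 nest x,y -1.27 -196.34 z 30.46 yaw -85.79 f x,y 0.19 0.21 w -0.1
```

Call:
drive_tool(plan=[[[-0.001, 0, 0], 0], [[-0.001, 0, 0], 0], [[-0.001, 0, 0], 0], [[-0.001, 0, 0], 0], [[-0.001, 0, 0], 0], [[-0.001, 0, 0], 0]])

```text
clock: 17.1
position: [595.3, -54.3, 30.4]
ee_rot: [0.733, -0.681, -0.0, 0.0]
contact_force: [0.8, -1.9, 0.1]
gripper_width: -0.0
```

Call:
drive_tool(plan=[[[-0.001, 0, 0], 0], [[-0.001, 0, 0], 0]])

```text
clock: 17.35
position: [595.2, -52.3, 30.4]
ee_rot: [0.733, -0.681, -0.0, 0.0]
contact_force: [-0.3, -0.8, -0.2]
gripper_width: -0.5
```

Call:
drive_tool(plan=[[[-0.001, 0, 0], 0], [[-0.001, 0, 0], 0]])

```text
clock: 17.6
position: [595.1, -50.4, 30.6]
ee_rot: [0.733, -0.681, -0.0, 0.0]
contact_force: [-0.2, -1.7, -1.8]
gripper_width: -0.3
```

Call:
drive_tool(plan=[[[-0.001, 0, 0], 0], [[-0.001, 0, 0], 0]])

```text
clock: 17.85
position: [595.0, -48.4, 30.6]
ee_rot: [0.733, -0.681, -0.0, -0.0]
contact_force: [-0.1, -1.3, -0.7]
gripper_width: -0.3
```

Call:
drive_tool(plan=[[[-0.001, 0, 0], 0], [[-0.001, 0, 0], 0]])

```text
clock: 18.1
position: [594.8, -46.4, 30.6]
ee_rot: [0.733, -0.681, -0.0, 0.0]
contact_force: [0.6, -1.0, -1.0]
gripper_width: 0.1
```

Call:
drive_tool(plan=[[[-0.001, 0, 0], 0], [[-0.001, 0, 0], 0]])

```text
clock: 18.35
position: [594.7, -44.4, 30.6]
ee_rot: [0.733, -0.681, 0.0, 0.0]
contact_force: [-0.4, -1.0, -1.1]
gripper_width: 0.0
```

Call:
drive_tool(plan=[[[-0.001, 0, 0], 0], [[-0.001, 0, 0], 0]])

```text
clock: 18.6
position: [594.6, -42.5, 30.6]
ee_rot: [0.733, -0.681, 0.0, 0.0]
contact_force: [-0.4, -2.2, -1.0]
gripper_width: -0.0
```

Call:
drive_tool(plan=[[[-0.001, 0, 0], 0], [[-0.001, 0, 0], 0]])

```text
clock: 18.85
position: [594.4, -40.5, 30.6]
ee_rot: [0.733, -0.681, -0.0, 0.0]
contact_force: [-0.3, -0.9, -0.5]
gripper_width: 0.2
```

Call:
drive_tool(plan=[[[-0.001, 0, 0], 0], [[-0.001, 0, 0], 0]])

```text
clock: 19.1
position: [594.0, -39.1, 30.6]
ee_rot: [0.733, -0.681, -0.0, 0.001]
contact_force: [0.9, -7.2, -1.5]
gripper_width: 0.2
```

Call:
drive_tool(plan=[[[0, 0, 0], 0]])

```text
clock: 19.23
position: [594.0, -39.1, 30.6]
ee_rot: [0.732, -0.681, -0.0, 0.0]
contact_force: [-0.7, -5.1, 0.2]
gripper_width: 0.2
```

```bash
python3 st.py
```

```text
t 19.225 nest x,y -1.56 -175.44 z 30.6 yaw -85.81 f x,y -1.1 -5.04 w 0.2
```

Call:
drive_tool(plan=[[[-0.0005, 0, 0], 0], [[-0.0005, 0, 0], 0], [[0, 0, 0], 0]])

```text
clock: 19.6
position: [593.9, -38.7, 30.6]
ee_rot: [0.732, -0.681, 0.0, 0.001]
contact_force: [1.3, -8.1, 0.6]
gripper_width: 0.2
```

Call:
drive_tool(plan=[[[-0.0005, 0, 0], 0], [[-0.0005, 0, 0], 0], [[-0.0005, 0, 0], 0], [[-0.0003, 0, 0], 0], [[0, 0, 0], 0]])

```text
clock: 20.23
position: [593.6, -38.1, 30.7]
ee_rot: [0.732, -0.681, 0.0, 0.001]
contact_force: [0.8, -12.0, -0.2]
gripper_width: -0.0
```

```bash
python3 st.py
```

```text
t 20.225 nest x,y -1.85 -174.43 z 30.69 yaw -85.83 f x,y -0.04 -11.98 w -0.0
```

Call:
drive_tool(plan=[[[-0.0005, 0, 0], 0], [[-0.0005, 0, 0], 0], [[-0.0004, 0, 0], 0], [[0, 0, 0], 0], [[0, 0, 0], 0], [[0, 0, 0], 0], [[0, 0, 0], 0]])

```text
clock: 21.1
position: [593.4, -37.6, 30.7]
ee_rot: [0.732, -0.681, 0.0, 0.002]
contact_force: [1.5, -16.3, 0.1]
gripper_width: 0.4
```

```bash
python3 st.py
```

```text
t 21.1 nest x,y -2.01 -173.88 z 30.75 yaw -85.84 f x,y 0.28 -16.33 w 0.4
```

Call:
drive_tool(plan=[[[0, 0, 0], 0], [[0, 0, 0], 0], [[0.0005, 0, 0], 0], [[0.0005, 0, 0], 0], [[0.0005, 0, 0], 0], [[0.0005, 0, 0], 0], [[0.0005, 0, 0], 0], [[0.0005, 0, 0], 0], [[0.0005, 0, 0], 0], [[0.0005, 0, 0], 0], [[0.0005, 0, 0], 0], [[0.0005, 0, 0], 0]])

```text
clock: 22.6
position: [594.2, -39.3, 30.6]
ee_rot: [0.733, -0.681, -0.0, 0.0]
contact_force: [-0.7, -3.2, 0.2]
gripper_width: 0.1
```

Call:
drive_tool(plan=[[[0.001, 0, 0], 0], [[0.002, 0, 0], 0], [[0.005, 0, 0], 0], [[0.02, 0, 0], 0], [[0.04, 0, 0], 0], [[0.03, 0, -0.04], 0], [[0, 0, -0.06], 0], [[0, 0, -0.06], 0], [[0, 0, -0.04], 0], [[0, 0, 0], 0], [[0, 0, 0], 0]])

```text
clock: 23.98
position: [600.8, -137.7, 229.9]
ee_rot: [0.732, -0.681, -0.001, 0.0]
contact_force: [-0.1, -0.7, -0.8]
gripper_width: -0.0
```

```bash
python3 st.py; python3 -c "
from h import *
for n in ['scene','side']: shot(n,n+'9')
im=np.load('pics/side9.npz')['image'][150:300,220:400]
cv2.imwrite('pics/sd9c.png',cv2.cvtColor(cv2.resize(im,None,fx=4,fy=4,interpolation=2),4))
im=np.load('pics/scene9.npz')['image'][150:270,200:360]
cv2.imwrite('pics/sc9c.png',cv2.cvtColor(cv2.resize(im,None,fx=4.5,fy=4.5,interpolation=2),4))
"
```

```text
t 23.975 nest x,y -2.0 -274.33 z 229.94 yaw -85.87 f x,y -0.12 -0.74 w -0.0
```

View pics/sd9c.png

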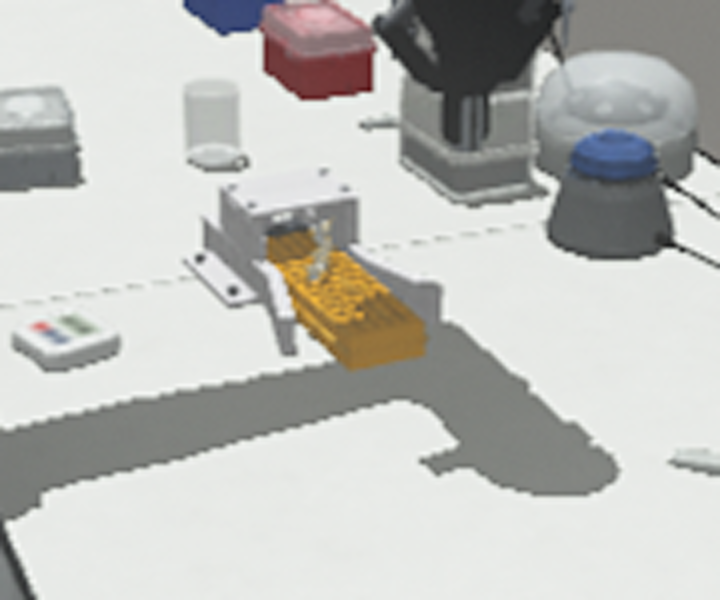

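View pics/sc9c.png

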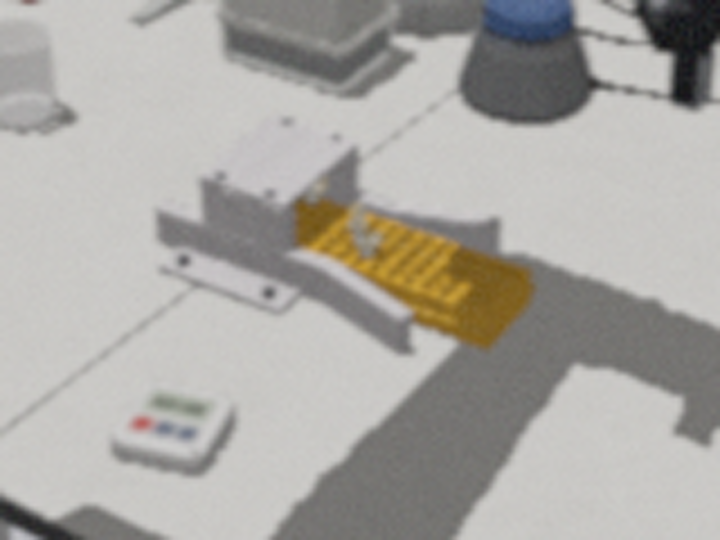

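```bash
python3 -c "
from h import *
print(arm.job_done())"
```

```text
the job is handed in; nothing more can be done
None
```

I set the orange rack in the nest mouth, released it, and pushed it in from behind with closed fingers until it met the stop. I then backed off, raised the tool and handed the job in at about 24 s. The hand-in gives no verdict.

- **Finding the stop:** the force rose at TCP nest y of about −176 mm. That matches the camera estimate of the pad face at about +30 mm.
- **Pressing home:** I pressed to 16.3 N measured at the wrist and held for about 0.75 s. The stiffness came out near 7 N/mm, against a nominal 8 N/mm for the pads, so the rack was on the rubber rather than jammed in the guides. The highest force in any reading was 16.3 N, below the 25 N limit, but I only saw the value at the end of each move.
- **Final check:** the last pictures show the rack lying flat and straight in the throat, with its front end under the bridge at the stop. The gripper is clear of it. The beaker, timer and tip box look undisturbed, though I did not measure their positions.
- **Not checked:** I could not read the pin directly. That it is pressed in follows from the contact force and the slow 0.5 mm back-off. The pushing fingers drifted about 1 mm sideways during the press, and I did not measure the rack's final centring.

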